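# Park the battery tray in the charging bay

## Task

First collect all the battery blocks lying about the table into the grey charging tray. Then slide the loaded tray along the table, without lifting it, around the hot soldering iron and the freshly glued model, neither tray nor robot touching either of them, until it is fully home against the back of the charging bay. Last, swing the steel hook bar down across the bay's mouth until it rests in its catch, leaving the other things on the table where they are.

Things in the scene. Friction and masses are not known exactly. Their poses are not given: they have to be found in the camera images.
- tray: low open charging tray of grey plastic, standing on the table, 130 mm (its x) by 100 mm (its y), 25 mm high, walls and floor 4 mm thick, empty about 0.4 kg. Origin at the centre of its underside, z up. It slides on the table when pushed with a few newtons against a side; to be slid, not lifted.
- pack1_c (a point): centre of a black battery block with a pale band, 44 mm (its x) by 24 mm (its y) by 20 mm high, about 60 g, lying on the table with its 20 mm height upright, so the centre is 10 mm up. Absent in some runs.
- pack2_c (a point): centre of a black battery block with a pale band, 44 mm (its x) by 24 mm (its y) by 20 mm high, about 60 g, lying on the table with its 20 mm height upright, so the centre is 10 mm up. Absent in some runs.
- pack3_c (a point): centre of a black battery block with a pale band, 44 mm (its x) by 24 mm (its y) by 20 mm high, about 60 g, lying on the table with its 20 mm height upright, so the centre is 10 mm up. Absent in some runs.
- pack4_c (a point): centre of a black battery block with a pale band, 44 mm (its x) by 24 mm (its y) by 20 mm high, about 60 g, lying on the table with its 20 mm height upright, so the centre is 10 mm up. Absent in some runs.
- bay: charging bay fixed to the table, turned a few degrees: two aluminium rails 30 mm high joined by a back stop, black charger block (55 mm high) behind. Origin on the table where the centre of a fully home tray lies. Open towards its -y: the tray enters along its +y, tray x along bay x. Rails' inner faces at x = -75 and +75 mm, from y = -50 mm to the back stop's face at y = +50 mm.
- hook (a joint): angle (rad) of the steel hook bar at the bay's mouth, about a level axis (bay's y) at hook_pivot: 0 = down across the mouth, resting in the catch fork; 1.57 = straight up; more = leaning away from the mouth (limit 2.0). Stiff hinge: stays where left, takes about 0.2 N m (1.5 N at 150 mm from the pivot).
- hook_pivot (a point): the hook's hinge axis, 18 mm above the table, in the bay's frame at x = +90, y = -64 mm, in a clevis 34 mm high (x 79 to 101, y -78 to -50 mm). The bar is straight, 10 x 10 mm in section; closed, it points from here along the bay's -x, 9 mm clear of a fully home tray.
- hook_catch (a point): seat of the catch fork, 12 mm above the table, in the bay's frame at x = -90, y = -64 mm; the fork is 34 mm high (x -101 to -79, y -78 to -50 mm); the closed bar lies between its prongs
- hook_tip (a point): middle of the round rubber end (16 mm across) of the hook bar, 196 mm from the pivot along the bar; moves with the bar
- iron: hot soldering iron in its stand, fixed: base 90 mm (its x) by 70 mm (its y), the iron leaning up towards its -x to 125 mm above the table, reaching x = -50 mm. Origin at the centre of the base's underside. Not to be touched.
- model: freshly glued model on a plywood board, fixed: 90 mm (its x) by 80 mm (its y), up to 50 mm high. Origin at the centre of its underside. Not to be touched.
- tape: bystander: roll of silver tape lying flat, 96 mm across, 45 mm high; origin at the centre of its underside
- speaker: bystander: small loose loudspeaker, 56 mm across, 21 mm high; origin at the centre of its underside
- screwdriver: bystander: screwdriver, 170 mm long, lying flat
- glue: bystander: glue bottle standing, 36 mm across, 90 mm high; origin at the centre of its underside
- gluesticks: bystander: white packet 100 x 35 x 15 mm; origin at the centre of its underside
- eraser: bystander: dark eraser 45 x 22 x 12 mm; origin at the centre of its underside
There are look-alikes about, which are no part of the job. What is shaped like the part that bears pack4_c but orange or purple is not meant.

How it is judged:
By the outcome, as a careful person would: the job done as asked, in the order asked, and still so for the second after the job is handed in, with the robot touching nothing.
Of pack1, pack2, pack3, pack4 only 2 to 4 are there at a start; the rules pass over those that are not, and their reading is None.
At some moment in a run one of pack1, pack2, pack3, pack4 may be knocked a few centimetres aside while the robot is not near it.
Once in a run the grip may slacken for a moment while it holds something.
It also fails if it takes over 210 s, if anything falls off the work surface, if the arm or the gripper's body presses on something with over 40 N, if the wrist force passes 120 N, or if a joint passes its speed limit or range.

## Robot

A 6-joint arm with a two-finger parallel gripper is mounted at the origin on the work surface. World frame = base frame: x ahead of the robot, y to its left, z up, the work surface at z = 0. Lengths are in m, angles in rad, forces in N, time in s.
With the tool pointing down it reaches from about 0.35 to 0.975 m from the base axis. Payload 17.4 kg.
Tool frame: the origin (TCP) lies at the very end of the fingers, on their centre line; the grasp point (between the pads) lies 19 mm behind it; z points along the fingers, y is the line along which they close (so a half turn about z gives the same grasp; the last joint's range is limited). The gripper opens to 85 mm and grips with 20 to 120 N. Pads are 22 mm wide; open, the fingers measure 114 mm over their backs; the gripper's body (76 mm by 85 mm) begins 54 mm behind the grasp point. The pads swing forward as they close: fully open they stand 13 mm farther back than shut.
Start: joints at [-1.184, 0.116, 1.442, -0, 1.584, -0.038], TCP at [0.278, -0.615, 0.231] pointing down, gripper open.
Joint ranges: [-2.83, 2.83], [-0.83, 2.19], [0.07, 2.5], [-1.14, 4.28], [0.01, 3], [-2.97, 2.97]. Speed limits (rad/s): [1.89, 1.89, 2.22, 3.14, 3.14, 3.14].

## Interface

Orientations are given as a unit quaternion [w, x, y, z].
In Python, from plant import ctrl gives the robot as it stands. Calls block until the motion is done:
- ctrl.move_to(position, orientation): joint-space move of the TCP to a pose.
- ctrl.movel(position, rotation=None, v=0.15, threshold=None): straight line of the TCP; rotation=None keeps the orientation; v is the mean speed in m/s. With threshold (N) it stops when the force on the tool has changed by that much, and returns True; else False.
- ctrl.move_joints(angles): joint-space move.
- ctrl.let_go() and ctrl.grasp(): open the fingers fully, or close them until they stop; the grip force is fixed at half the most.
- ctrl.dwell(seconds).
- ctrl.ik(position, orientation): joint angles nearest the present ones, or None.
- ctrl.capture(name): name is "scene" or "top"; returns a dict with "image" (384x512x3 uint8, red, green, blue), "range_z" (384x512 float32, m along the optical axis (not along the pixel's ray), 0 where there is no reading), "fx", "fy", "cx", "cy" (pixels), "position" and "attitude" of the camera in the world. Camera axes: x right, y up, looking along -z (the intrinsics and any distortion apply to the point x, -y, -z); pixel columns grow to the right and rows downward; lengths in m; the calibration is good to about 2 mm. A picture is of the moment at which its call begins.
A pose or a line that the arm cannot do raises ctrl.Unreachable and nothing moves.
- ctrl.sign_off(): hands the job in; it is judged then, once.
Readings, each from a call of its own:
- ctrl.read_time_s(): time.
- ctrl.read_joints(): joint angles.
- ctrl.read_qvel(): joint speeds.
- ctrl.read_effort(): joint torques, N m.
- ctrl.read_eef_pos(): TCP position.
- ctrl.read_orientation(): TCP orientation.
- ctrl.read_force(): force on the tool from outside, world axes, zero at the start.
- ctrl.read_torque(): the same for the moment, N m.
- ctrl.read_opening(): opening from 0.0 (shut) to 1.0 (fully open).
- ctrl.read_grip_force(): force on a finger pad.
Only numpy, scipy, OpenCV 4.12 (cv2) and the standard library are available. Lean on these libraries where they do the work, as an engineer would, in place of code of your own. Each camera call takes 0.05 s, during which the arm holds its last target. There are 200 camera calls.

## Working session

There is one attempt and no reset: what is moved stays moved. The work goes in short steps, each a Python script; the robot and the scene stay as the last script left them, time stands still between calls to the robot, and variables do not carry over. Pictures are saved under pics/ and viewed, at most 15 in all, crops included, and the job is handed in when it is done.

```bash
ls; mkdir -p pics
cat > h.py <<'E'
import numpy as np, cv2
from plant import ctrl
from scipy.spatial.transform import Rotation as R
def att(a):
    a=np.array(a)
    return a if a.shape==(3,3) else R.from_quat([a[1],a[2],a[3],a[0]]).as_matrix()
def snap(name,fn=None,scale=1):
    c=ctrl.capture(name)
    if fn: cv2.imwrite(fn,cv2.cvtColor(c["image"],cv2.COLOR_RGB2BGR))
    return c
def cloud(c):
    z=c["range_z"]; h,w=z.shape
    u,v=np.meshgrid(np.arange(w),np.arange(h))
    p=np.stack([(u-c["cx"])/c["fx"]*z,-(v-c["cy"])/c["fy"]*z,-z],-1)
    return p@att(c["attitude"]).T+np.array(c["position"])
def q(yaw):
    # tool down, tool y axis at world angle yaw
    y=np.array([np.cos(yaw),np.sin(yaw),0]);z=np.array([0,0,-1.]);x=np.cross(y,z)
    r=R.from_matrix(np.stack([x,y,z],1)).as_quat(); return [r[3],r[0],r[1],r[2]]
E
python3 - <<'E'
from h import *
for n in("scene","top"):
    c=snap(n,f"pics/{n}0.png"); print(n,{k:(v if k not in("image","range_z") else v.shape) for k,v in c.items()})
    np.savez(f"{n}0.npz",**{k:c[k] for k in c})
    P=cloud(c); print(P[::76,::102].round(3).tolist())
print(ctrl.read_time_s(),ctrl.read_orientation(),q(0))
E
```

```text
pics
scene {'image': (384, 512, 3), 'range_z': (384, 512), 'fx': 399.8155064288738, 'fy': 399.8155064288738, 'cx': 253.9340387532003, 'cy': 188.56459384986235, 'position': array([ 1.12559355, -0.8147944 ,  0.64195815]), 'attitude': array([0.83261599, 0.46569501, 0.1567362 , 0.25556318])}
[[[0.239, -0.401, 0.566], [0.102, -0.073, 0.528], [-1.136, 1.743, 0.301], [-0.531, 2.269, 0.273], [0.254, 2.289, 0.303], [0.867, 2.284, 0.328]], [[-0.955, 0.047, 0.146], [-0.825, 0.503, 0.055], [1.126, -0.815, 0.642], [0.011, 1.298, -0.019], [0.341, 2.296, -0.212], [0.989, 2.274, -0.117]], [[-0.966, -0.07, -0.207], [-0.1, -0.055, 0.011], [0.2, 0.165, -0.002], [0.546, 0.309, 0.029], [0.825, 0.563, -0.004], [1.128, 2.288, -0.636]], [[0.038, -0.498, -0.001], [0.272, -0.341, -0.004], [0.507, -0.188, -0.004], [0.751, -0.068, 0.021], [0.771, 1.176, -0.751], [1.248, 1.502, -0.76]], [[0.321, -0.638, 0.0], [0.554, -0.539, 0.05], [0.686, -0.394, -0.001], [0.88, -0.308, 0.038], [0.941, 0.608, -0.751], [1.317, 0.862, -0.754]], [[0.501, -0.728, -0.001], [0.656, -0.628, 0.006], [0.81, -0.534, 0.018], [0.947, -0.42
[... 684 characters left out ...]
2], [0.64, 0.148, 0.004], [0.661, -0.164, -0.008], [0.675, -0.476, 0.001], [0.692, -0.787, 0.005]], [[0.375, 0.732, -0.001], [0.392, 0.433, -0.006], [0.407, 0.13, 0.002], [0.412, -0.163, 0.088], [0.441, -0.473, 0.002], [0.457, -0.775, 0.003]], [[0.157, 0.698, -0.004], [0.173, 0.407, -0.006], [0.204, 0.049, 0.665], [0.205, -0.179, -0.004], [0.222, -0.304, 0.558], [0.232, -0.48, 0.571]], [[-0.047, 0.664, -0.002], [-0.031, 0.38, 0.001], [0.087, 0.043, 0.633], [0.097, -0.117, 0.644], [0.1, -0.289, 0.605], [0.047, -0.689, 0.132]]]
0.1 [-5.59702780e-04  9.77525113e-01  2.10818238e-01 -1.01793983e-04] [np.float64(0.0), np.float64(0.7071067811865475), np.float64(0.7071067811865475), np.float64(0.0)]
```

Run:
```python
from h import *
im=cv2.imread("pics/top0.png")
cv2.imwrite("pics/top0b.png",cv2.resize(im[60:360,40:440],None,fx=2,fy=2,interpolation=cv2.INTER_CUBIC))
im=cv2.imread("pics/scene0.png")
cv2.imwrite("pics/scene0b.png",cv2.resize(im,None,fx=1.5625,fy=1.5625,interpolation=cv2.INTER_CUBIC))
```

```text
(no output)
```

View pics/top0b.png

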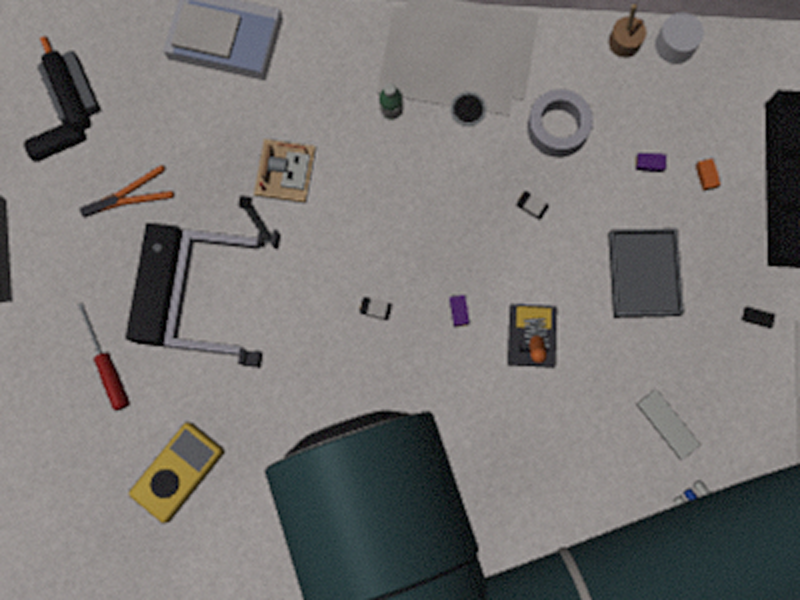

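View pics/scene0b.png

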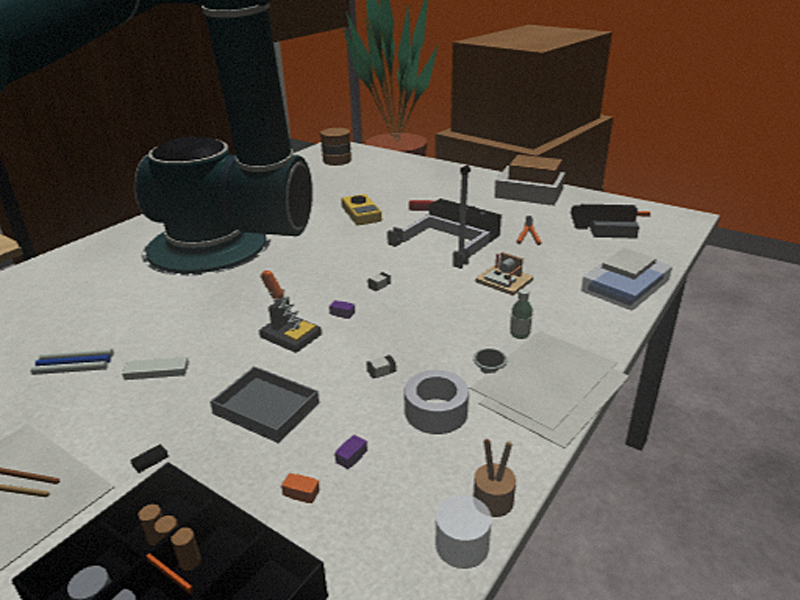

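```bash
cat >> h.py <<'E'
def pix2w(c,uv,z):
    uv=np.atleast_2d(uv).astype(float)
    d=np.stack([(uv[:,0]-c["cx"])/c["fx"],-(uv[:,1]-c["cy"])/c["fy"],-np.ones(len(uv))],-1)@att(c["attitude"]).T
    p=np.array(c["position"]); return p+d*((z-p[2])/d[:,2])[:,None]
def w2pix(c,p):
    d=(np.atleast_2d(p)-np.array(c["position"]))@att(c["attitude"])
    return np.stack([c["cx"]+c["fx"]*d[:,0]/-d[:,2],c["cy"]-c["fy"]*d[:,1]/-d[:,2]],-1)
def ortho(c,z,x0,x1,y0,y1,s=0.001):
    """rectified picture of plane z: row down = -x, col right = -y"""
    xs=np.arange(x1,x0,-s); ys=np.arange(y1,y0,-s)
    Y,X=np.meshgrid(ys,xs); uv=w2pix(c,np.stack([X.ravel(),Y.ravel(),np.full(X.size,z)],-1)).reshape(X.shape+(2,)).astype(np.float32)
    return cv2.remap(cv2.cvtColor(c["image"],cv2.COLOR_RGB2BGR),uv[...,0],uv[...,1],cv2.INTER_CUBIC)
E
python3 - <<'E'
from h import *
c=dict(np.load("top0.npz"))
f=lambda u,v:(40+u/2,60+v/2)
P=cloud(c)
for n,uv,z in [("packA",(376,308),.02),("packB",(533,205),.02),("purple",(459,310),.02),("tray",(646,273),.025),("iron",(532,335),.02),("model",(285,170),.02),("tape",(560,122),.045),("clevis",(270,240),.034),("fork",(250,358),.034),("tip",(245,202),.19),("erasr",(758,317),.012)]:
    u,v=f(*uv); print(n,pix2w(c,(u,v),z)[0].round(3),P[int(v)-1:int(v)+2,int(u)-1:int(u)+2,2].mean().round(3))
o=ortho(c,.02,.30,.80,-.50,.50,.00125); 
for k in range(11):
    cv2.line(o,(k*80,0),(k*80,8),(0,0,255),1)
for k in range(6): cv2.line(o,(0,k*80),(8,k*80),(0,0,255),1)
cv2.imwrite("pics/ortho0.png",o); print(o.shape)
E
```

```text
packA [0.45  0.061 0.02 ] 0.021
packB [ 0.62  -0.164  0.02 ] 0.018
purple [ 0.454 -0.061  0.02 ] 0.021
tray [ 0.524 -0.334  0.025] 0.004
iron [ 0.423 -0.169  0.02 ] 0.064
model [0.653 0.213 0.02 ] 0.028
tape [ 0.744 -0.198  0.045] 0.001
clevis [0.541 0.223 0.034] 0.024
fork [0.365 0.236 0.034] 0.01
tip [0.556 0.233 0.19 ] 0.221
erasr [ 0.469 -0.503  0.012] 0.009
(400, 800, 3)
```

View pics/ortho0.png

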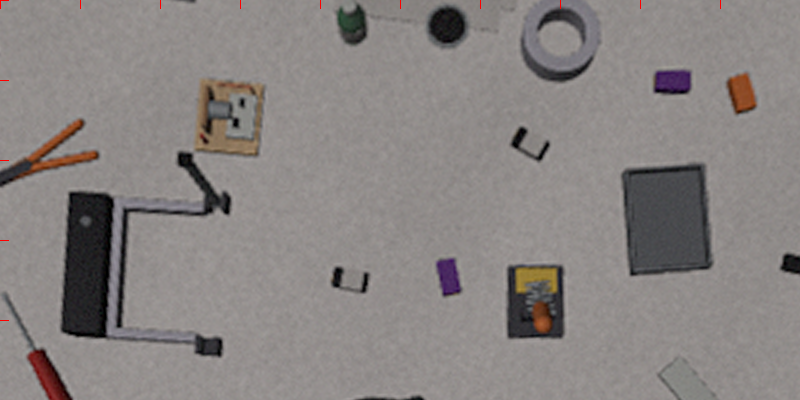

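Rectified top view (1.25 mm/px): two banded black packs, A at (350,279) and B at (531,144). The look-alikes are purple at (449,277) and (672,82) and orange at (741,92), and the dark unbanded block at (795,264) is the eraser. The tray is at (667,219), the iron at (535,300), the model at (230,117) and the bay at (170,270) with its hook upright. A and B fit because only they have a pale band; next I fit them and confirm with a crop.

```bash
cat >> h.py <<'E'
def fitpack(c,x,y,w=.04,dbg=False):
    s=.0005; o=ortho(c,.02,x-w,x+w,y-w,y+w,s); g=cv2.GaussianBlur(cv2.cvtColor(o,cv2.COLOR_BGR2GRAY),(0,0),2)
    t=np.median(g); m=(g<.6*t).astype(np.uint8)
    n,l,st,ce=cv2.connectedComponentsWithStats(m); k=[i for i in range(1,n) if st[i,4]>60]
    pts=np.argwhere(np.isin(l,k))[:,::-1].astype(np.float32)
    if len(pts)<100: return None
    (cx,cy),(a,b),ang=cv2.minAreaRect(pts); box=cv2.boxPoints(((cx,cy),(a,b),ang))
    e=[box[1]-box[0],box[2]-box[1]]; L=max(e,key=np.linalg.norm); S=min(e,key=np.linalg.norm)
    cv2.polylines(o,[box.astype(int)],True,(0,0,255),1)
    hd=np.arctan2(-S[0],-S[1])  # heading of short axis in world
    hd=(hd+np.pi/2)%np.pi-np.pi/2
    r=(x+w-cy*s,y+w-cx*s,hd,np.linalg.norm(L)*s,np.linalg.norm(S)*s)
    return (r,o) if dbg else r
E
python3 - <<'E'
from h import *
c=dict(np.load("top0.npz")); s=dict(np.load("scene0.npz")); out=[]
for x,y in((.451,.0625),(.62,-.164)):
    r,o=fitpack(c,x,y,dbg=True); print(np.round(r,3))
    u,v=w2pix(s,(r[0],r[1],.01))[0].astype(int)
    p=cv2.cvtColor(s["image"][v-20:v+20,u-20:u+20],cv2.COLOR_RGB2BGR)
    out.append(np.hstack([cv2.resize(o,(280,280)),cv2.resize(p,(280,280))]))
cv2.imwrite("pics/packs.png",np.vstack(out))
E
```

```text
[ 0.451  0.063 -0.2    0.045  0.026]
[ 0.621 -0.162 -0.507  0.044  0.028]
```

View pics/packs.png

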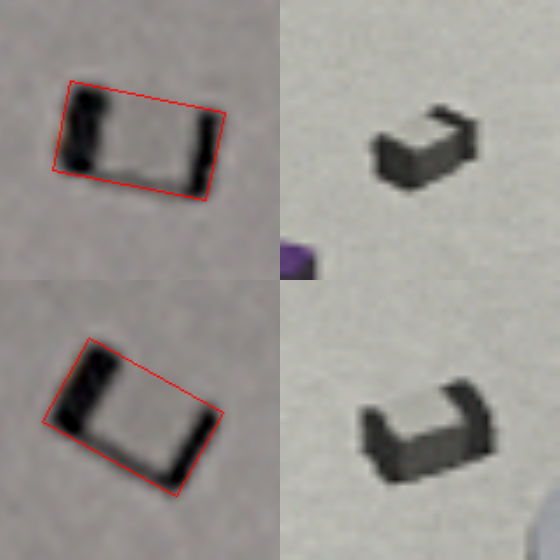

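The crop confirms it: both fits measure about 45 x 27 mm, black with a pale band, so these are the real packs. I'll start with pack A.

```bash
cat >> h.py <<'E'
TR=(.5256,-.334,.068)
def t2w(T,px,py):
    c,s=np.cos(T[2]),np.sin(T[2]); return T[0]+c*px-s*py,T[1]+s*px+c*py
def pick(x,y,h,z=.004):
    ctrl.let_go(); ctrl.move_to([x,y,.25],q(h)); ctrl.movel([x,y,.06],v=.25); ctrl.movel([x,y,z],v=.1)
    ctrl.grasp(); ctrl.movel([x,y,.12],v=.2); print("grip",ctrl.read_opening(),ctrl.read_grip_force(),ctrl.read_time_s())
E
python3 - <<'E'
from h import *
c=snap("top"); r=fitpack(c,.451,.063); print(np.round(r,3), np.round(fitpack(c,.621,-.162),3))
if r and np.hypot(r[0]-.451,r[1]-.063)<.02:
    pick(*r[:3])
    c=snap("scene","pics/s1.png")
E
```

```text
[ 0.451  0.063 -0.203  0.045  0.026] [ 0.621 -0.162 -0.516  0.044  0.028]
grip 0.26683299128743304 58.887126445770264 5.8
```

View pics/s1.png

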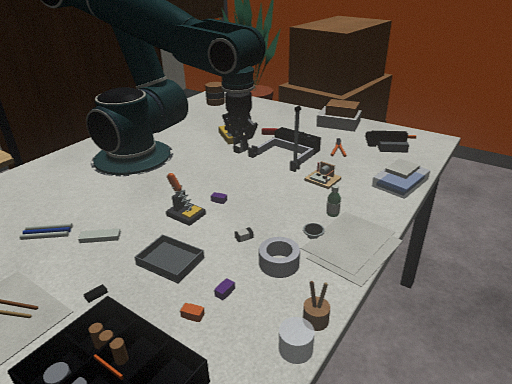

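Pack A is held: the gripper at (240,140) is raised and the opening reads 23 mm. The iron at (185,200) and the rest of the table look undisturbed. Next I place it, then check where pack B is.

```bash
cat >> h.py <<'E'
def place(px,py):
    x,y=t2w(TR,px,py); p=ctrl.read_eef_pos(); ctrl.movel([p[0],p[1],.25],v=.3)
    ctrl.move_to([x,y,.2],q(TR[2])); o=ctrl.read_opening(); print("over tray",o,ctrl.read_grip_force())
    if o<.15: return False
    ctrl.movel([x,y,.06],v=.25); ctrl.movel([x,y,.017],v=.08); ctrl.dwell(.2); print("low",ctrl.read_opening(),ctrl.read_force())
    ctrl.let_go(); ctrl.movel([x,y,.2],v=.25); return True
E
python3 - <<'E'
from h import *
print(place(-.013,-.020))
ctrl.move_to([.5,-.5,.3],q(.07))
c=snap("top"); np.savez("t2.npz",**c)
print(fitpack(c,.621,-.162),ctrl.read_time_s())
o=ortho(c,.02,.30,.80,-.50,.50,.00125); cv2.imwrite("pics/o2.png",o)
E
```

```text
over tray 0.2605039335709378 58.77238690853119
low 0.26188706997034256 [ 0.27671612  0.26471329 -0.84069937]
True
(0.6203091278076173, -0.16228423309326173, np.float32(-0.5247959), np.float32(0.044182286), np.float32(0.028012482)) 11.9
```

View pics/o2.png

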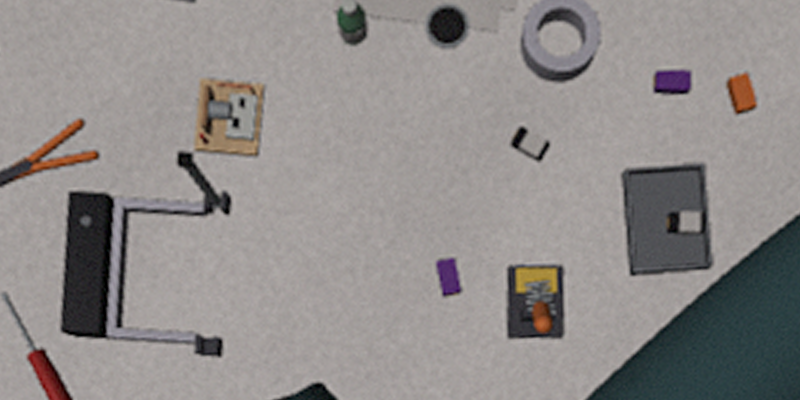

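Pack A lies in the tray at (687,221), and the tray hasn't moved. Pack B is still at (531,144), so I pick it next.

Run:
```python
from h import *
c=snap("top"); r=fitpack(c,.620,-.162); print(np.round(r,3))
pick(*r[:3])
if ctrl.read_opening()>.15 and place(.018,.020):
    ctrl.move_to([.5,-.56,.3],q(.07))
    c=snap("top"); print(ctrl.read_time_s()); np.savez("t3.npz",**c)
    s=snap("scene")
    o=cv2.resize(ortho(c,.025,.42,.64,-.44,-.22,.001),(500,500))
    u,v=w2pix(s,(.526,-.334,.01))[0].astype(int)
    p=cv2.resize(cv2.cvtColor(s["image"][v-50:v+50,u-30:u+30],cv2.COLOR_RGB2BGR),(300,500))
    cv2.imwrite("pics/tray3.png",np.hstack([o,p]))
```

```text
[ 0.62  -0.162 -0.519  0.044  0.028]
grip 0.2635969159485045 59.33169364929199 16.475
over tray 0.2626161625837381 59.297382831573486
low 0.2603900772331219 [ 0.06807086 -1.0311598  -0.54475905]
22.1
```

View pics/tray3.png

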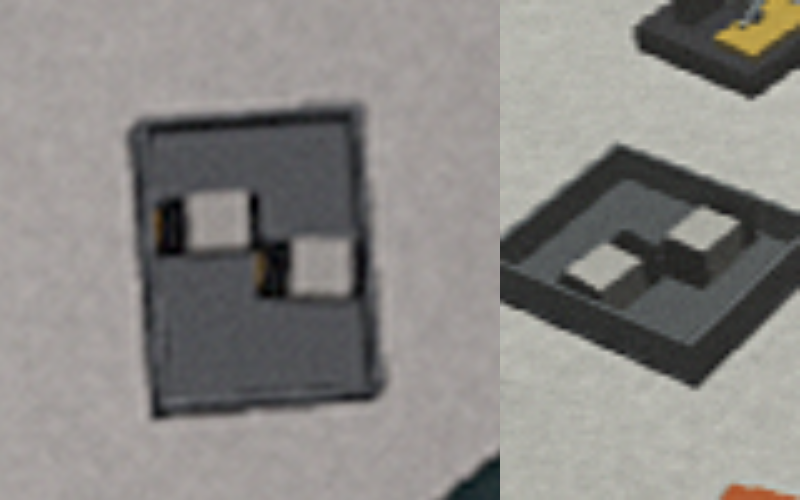

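Both packs are inside the tray, whose centre is at pixel (258,259), i.e. (0.526, -0.3335) with 4.3° of yaw. To drag it, I lower the open gripper into the tray so the two fingertips pull on its front wall.

```bash
cat >> h.py <<'E'
T0=(.526,-.3335,.075)
E
python3 - <<'E'
from h import *
x,y=t2w(T0,0,.025)
ctrl.move_to([x,y,.12],q(T0[2])); ctrl.movel([x,y,.03],v=.15)
print(ctrl.read_force())
hit=ctrl.movel([x,y,-.003],v=.03,threshold=5); print(hit,ctrl.read_eef_pos(),ctrl.read_force())
s=snap("scene"); u,v=w2pix(s,(.526,-.334,.04))[0].astype(int)
cv2.imwrite("pics/cage.png",cv2.resize(cv2.cvtColor(s["image"][v-60:v+60,u-60:u+60],cv2.COLOR_RGB2BGR),(600,600),interpolation=cv2.INTER_CUBIC))
E
```

```text
[ 0.07975895 -0.02467937  0.11142072]
False [ 0.52426134 -0.30864303 -0.00272331] [ 0.24168449 -0.29801984  1.54824302]
```

View pics/cage.png

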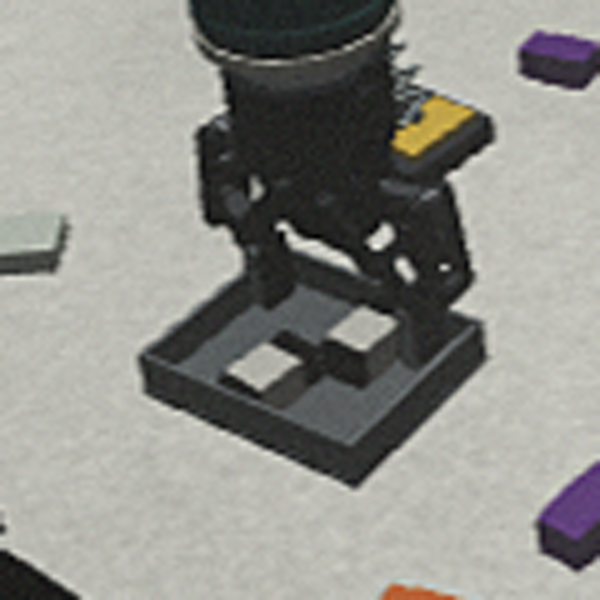

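The cage works: the fingers at (265,285) and (430,345) stand inside the tray with the packs clear of them. I slide the first leg past the iron and then check.

```bash
cat >> h.py <<'E'
def drag(tx,ty,yaw,f=.035,v=.06,thr=None):
    x,y=t2w((tx,ty,yaw),0,f); r=ctrl.movel([x,y,-.003],q(yaw),v=v,threshold=thr)
    print("drag",(tx,ty,yaw),r,np.round(ctrl.read_force(),1),round(ctrl.read_time_s(),1)); return r
E
python3 - <<'E'
from h import *
drag(.530,-.325,.075); drag(.568,-.25,.04); drag(.568,-.13,.01); drag(.568,-.02,-.01)
s=snap("scene"); u,v=w2pix(s,(.568,-.02,.04))[0].astype(int)
cv2.imwrite("pics/d1.png",cv2.resize(cv2.cvtColor(s["image"][v-75:v+75,u-90:u+90],cv2.COLOR_RGB2BGR),(720,600),interpolation=cv2.INTER_CUBIC))
E
```

```text
drag (0.53, -0.325, 0.075) False [-0.3 -0.6  0.7] 25.9
drag (0.568, -0.25, 0.04) False [ 0.2 -0.1 -0.2] 27.4
drag (0.568, -0.13, 0.01) False [ 1.3 -1.5  1.5] 29.6
drag (0.568, -0.02, -0.01) False [ 0.4 -0.1 -0.3] 31.5
```

View pics/d1.png

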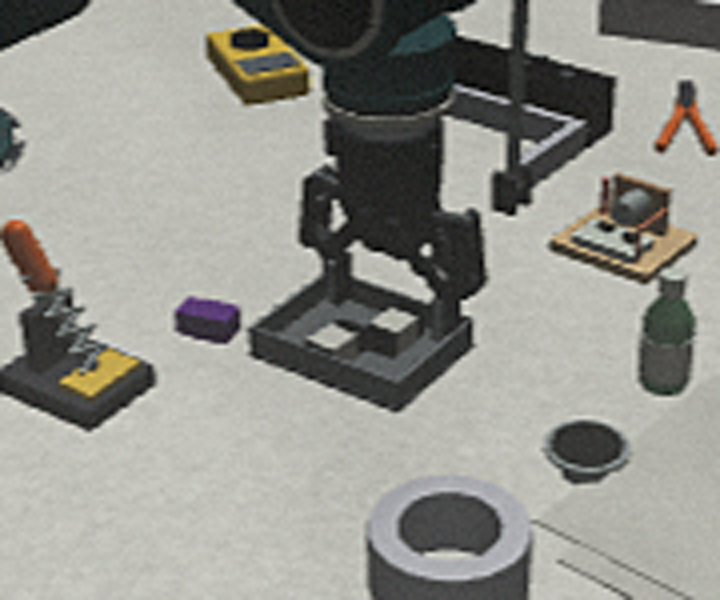

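The tray at (360,345) has passed the iron, clear of it and of the purple block at (208,320), with both packs inside. Next is the diagonal leg to the bay mouth.

Run:
```python
from h import *
drag(.525,.045,-.03); drag(.480,.105,-.06,v=.05); drag(.450,.150,-.077,v=.05)
s=snap("scene"); u,v=w2pix(s,(.468,.18,.04))[0].astype(int)
cv2.imwrite("pics/d2.png",cv2.resize(cv2.cvtColor(s["image"][v-60:v+60,u-75:u+75],cv2.COLOR_RGB2BGR),(750,600),interpolation=cv2.INTER_CUBIC))
```

```text
drag (0.525, 0.045, -0.03) False [ 0.2  0.3 -0.5] 33.0
drag (0.48, 0.105, -0.06) False [ 0.9 -0.1 -0. ] 34.7
drag (0.45, 0.15, -0.077) False [-0.8  0.2 -0.3] 35.9
```

View pics/d2.png

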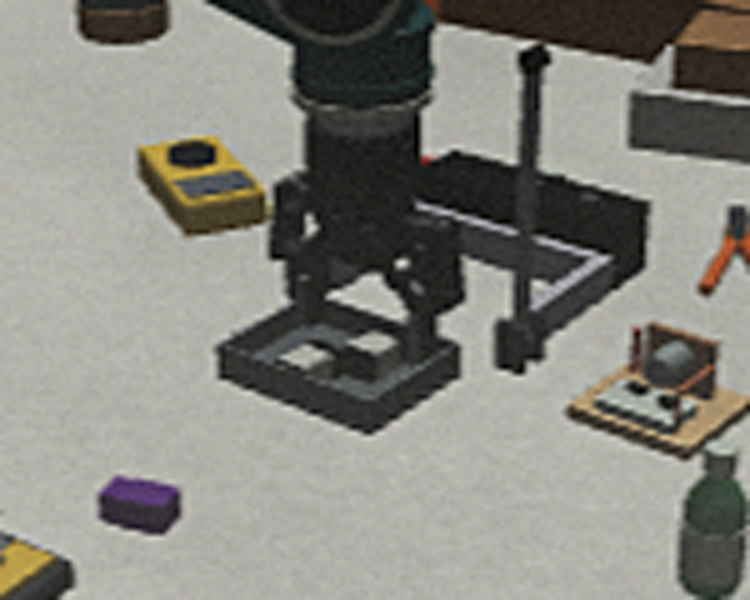

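Run:
```python
from h import *
s=snap("scene"); u,v=w2pix(s,(.468,.18,.04))[0].astype(int)
f=lambda a,b:(u-75+a/5,v-60+b/5)
for n,p,z in [("L",(219,349),.025),("B",(368,405),.025),("R",(461,347),.025),("railinner near",(530,303),.03),("rail inner far",(592,257),.03),("backstop inner, left",(420,208),.03)]:
    print(n,pix2w(s,f(*p),z)[0].round(3))
print(ctrl.read_eef_pos())
# refined bay frame from first top image: dark fork/clevis & back stop
c=dict(np.load("t3.npz")); o=ortho(c,.034,.33,.58,.19,.39,.0004); cv2.imwrite("pics/bay.png",cv2.resize(o,(500,625))[:600])
```

```text
L [0.398 0.094 0.025]
B [0.522 0.085 0.025]
R [0.531 0.182 0.025]
railinner near [0.542 0.253 0.03 ]
rail inner far [0.543 0.338 0.03 ]
backstop inner, left [0.396 0.345 0.03 ]
[ 0.45279405  0.18478998 -0.0029895 ]
```

View pics/bay.png

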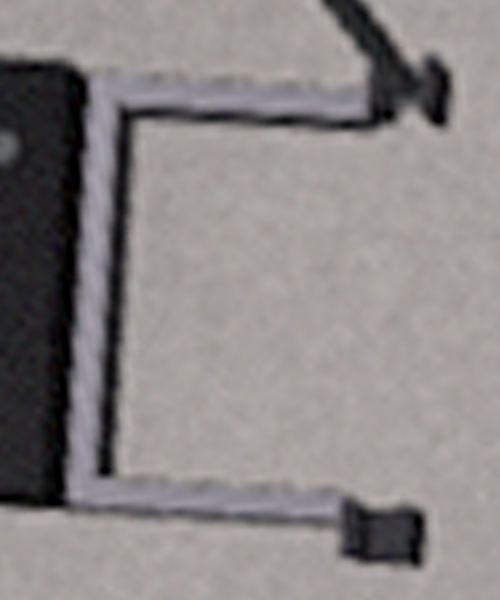

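```bash
cat >> h.py <<'E'
BAY=(.4595,.2955,-.058)
E
python3 - <<'E'
from h import *
for d in(-.12,-.06):
    drag(*t2w(BAY,0,d),BAY[2],v=.05)
drag(*t2w(BAY,0,-.015),BAY[2],v=.04,thr=15)
ctrl.dwell(.3)
r=drag(*t2w(BAY,0,.025),BAY[2],v=.02,thr=10)
p=ctrl.read_eef_pos(); d=np.array(p[:2])-BAY[:2]; c,s_=np.cos(BAY[2]),np.sin(BAY[2]); print("tcp in bay",c*d[0]+s_*d[1],-s_*d[0]+c*d[1])
s=snap("scene"); u,v=w2pix(s,(.468,.28,.04))[0].astype(int)
cv2.imwrite("pics/d3.png",cv2.resize(cv2.cvtColor(s["image"][v-50:v+50,u-60:u+60],cv2.COLOR_RGB2BGR),(720,600),interpolation=cv2.INTER_CUBIC))
E
```

```text
drag (np.float64(0.45254390158369584), np.float64(0.1757017834238644), -0.058) False [-0.3 -0.3  0.6] 36.7
drag (np.float64(0.45602195079184793), np.float64(0.2356008917119322), -0.058) False [-0.4 -0.4  0.5] 38.0
drag (np.float64(0.458630487697962), np.float64(0.28052522292798304), -0.058) False [0.2 0.3 0.1] 39.3
drag (np.float64(0.4609491871700634), np.float64(0.3204579617866949), -0.058) True [ 0.  -0.6 -0.3] 40.7
tcp in bay -0.00017024243486899512 0.03894539624119931
```

View pics/d3.png

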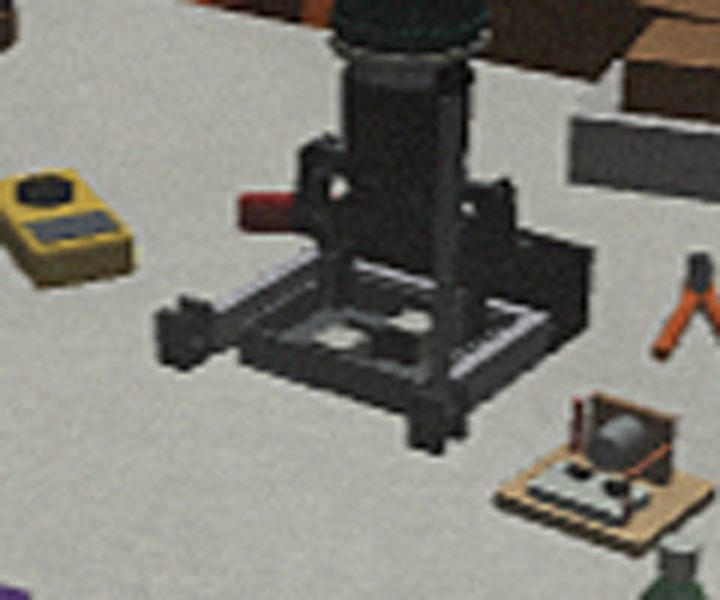

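The fingers met a firm stop 39 mm ahead of the bay origin, as expected for a tray that is home. I press once more to seat it, withdraw and measure from above.

Run:
```python
from h import *
r=drag(*t2w(BAY,0,.020),BAY[2],v=.015,thr=15); p=ctrl.read_eef_pos(); d=np.array(p[:2])-BAY[:2]; print("y",.058*d[0]+d[1])
x,y=t2w(BAY,0,.026); ctrl.movel([x,y,-.003],v=.03); print(ctrl.read_force())
ctrl.movel([x,y,.06],v=.05); ctrl.movel([x,y,.30],v=.25)
ctrl.move_to([.45,-.35,.35],q(0)); ctrl.grasp()
c=snap("top"); np.savez("t4.npz",**c); print(ctrl.read_time_s())
o=ortho(c,.027,.33,.63,.15,.39,.0004); cv2.imwrite("pics/bay4.png",cv2.resize(o,None,fx=.8,fy=.8))
```

```text
drag (np.float64(0.4606593497360507), np.float64(0.3154663694293559), -0.058) True [2.2 0.7 1. ] 41.1
y 0.038920818365971346
[ 0.99837821  0.47130401 -0.67366737]
47.3667
```

View pics/bay4.png

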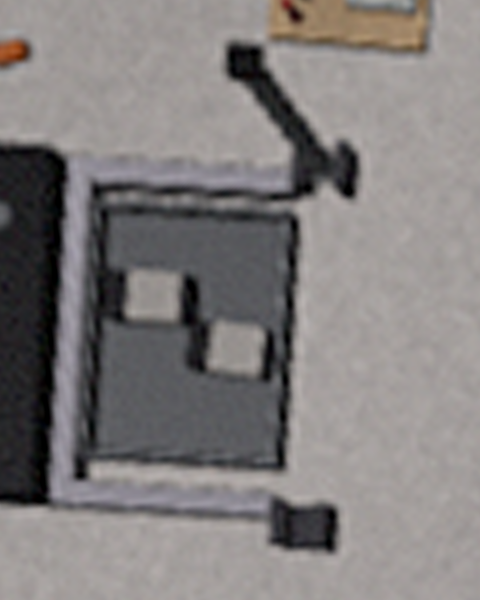

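The tray is home: its rear edge is at y 0.245 (pixel column 290), matching the bay's -50 mm line, with both packs inside at (155,295) and (235,350). The hook stands at about 1.6 rad, and I swing it down with closed fingers following its arc.

Run:
```python
from h import *
W=.0145
def go(bx,z,v=.1,thr=15):
    x,y=t2w(BAY,bx,-.066); r=ctrl.movel([x,y,z],v=v,threshold=thr); return r
x,y=t2w(BAY,.17,-.066)
print(ctrl.read_opening()); ctrl.move_to([x,y,.32],q(BAY[2])); go(.17,.188,.2)
print(go(.09+.012+W,.188,.08),np.round(ctrl.read_force(),1))
for th in np.radians([88,80,70,60,50,40,30,20,12]):
    r=.17-.03*(1-th/1.57)
    bx=.09-r*np.cos(th)+.005*np.sin(th)+W; z=.018+r*np.sin(th)+.005*np.cos(th)
    h=go(bx,z); print(round(np.degrees(th)),h,np.round(ctrl.read_force(),1),np.round(ctrl.read_eef_pos()[2]-z,4))
    if h: break
s=snap("scene"); u,v=w2pix(s,(.468,.25,.06))[0].astype(int); print(ctrl.read_time_s())
cv2.imwrite("pics/h1.png",cv2.resize(cv2.cvtColor(s["image"][v-50:v+50,u-60:u+60],cv2.COLOR_RGB2BGR),(720,600),interpolation=cv2.INTER_CUBIC))
```

```text
-0.0032704110594152683
False [-0.4 -0.9  0.6]
88 False [-0.1 -0.2 -0. ] 0.0
80 False [0.2 0.7 0.9] 0.0002
70 False [ 0.2 -0.1 -0.6] 0.0002
60 False [-0.2 -0.2  1.1] 0.0002
50 False [0.2 0.6 0.2] 0.0002
40 False [-0.2  1.2  0.2] 0.0002
30 False [ 0.3 -0.4 -0.8] -0.0
20 False [0.4 0.2 0.2] -0.0004
12 False [ 0.5 -0.5  0.5] -0.0002
54.75
```

View pics/h1.png

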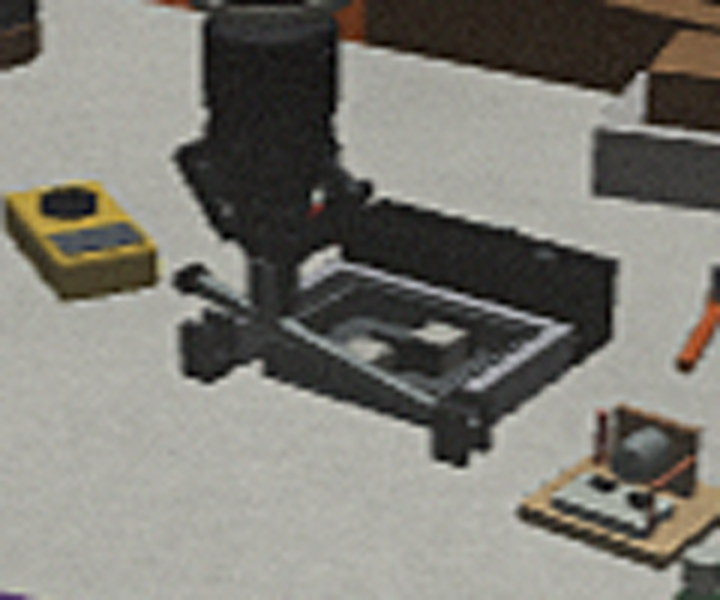

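The bar is following, with its tip at (188,278) above the fork at (205,345). I lower it the rest of the way into the catch.

Run:
```python
from h import *
bx=.09-.14+.0145
x,y=t2w(BAY,bx,-.066)
ctrl.movel([x,y,.034],v=.05,threshold=15)
h=ctrl.movel([x,y,.019],v=.02,threshold=8); print(h,ctrl.read_eef_pos(),ctrl.read_force())
ctrl.dwell(.2)
ctrl.movel([x,y,.15],v=.15); ctrl.movel([x,y,.3],v=.3); ctrl.move_to([.45,-.35,.35],q(0)); ctrl.dwell(.5)
c=snap("top"); s=snap("scene"); print(ctrl.read_time_s())
u,v=w2pix(s,(.468,.25,.04))[0].astype(int)
a=cv2.resize(cv2.cvtColor(s["image"][v-35:v+35,u-50:u+50],cv2.COLOR_RGB2BGR),(500,350),interpolation=cv2.INTER_CUBIC)
o=cv2.resize(ortho(c,.025,.33,.58,.17,.39,.0005),(300,341)); o=cv2.copyMakeBorder(o,0,9,0,0,0)
b=cv2.resize(ortho(c,.02,.30,.80,-.50,.50,.002),(500,250)); b=cv2.copyMakeBorder(b,0,0,0,300,0)
cv2.imwrite("pics/fin.png",np.vstack([np.hstack([a,o]),b]))
```

```text
True [0.42026251 0.23173411 0.02281538] [-3.56649218 -1.83075631  9.70304707]
60.4083
```

View pics/fin.png

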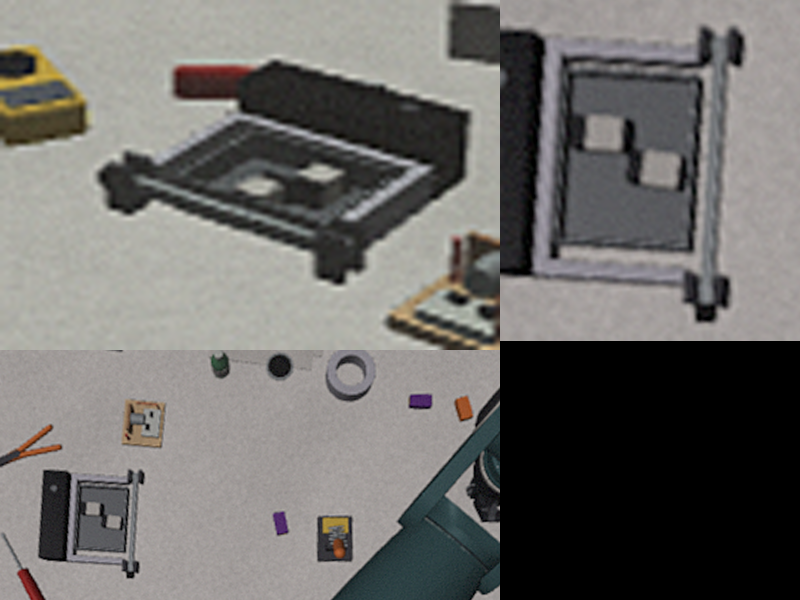

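The bar rests in the fork at (707,290): it stopped at 22.8 mm, against 23 mm expected when closed. The tray is home with both packs in it, no other banded pack is in view, and the rest of the table is unchanged.

```bash
python3 -c "
from h import *
print(ctrl.sign_off())"
```

```text
the job is handed in; nothing more can be done
None
```

I handed the job in at about 60 s of robot time: both battery packs found on the table are in the tray, the tray is fully home in the bay, the hook bar is down in its catch, and I saw no contact with the iron or the model.

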